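# Slide the coin tray through to the customer

### The job

The customer is ready to pay: push the green coin tray across the counter to the customer's side (away from the robot), straight through the narrow gap between the tape dispenser and the card reader, until the whole tray lies about a finger's width beyond both, still square to the gap. Only push it with the fingers, gently: it stays flat on the counter, is never pinched, lifted or tipped, and may brush the dispenser and reader but must not be forced against them. Leave everything else on the counter where it is, and finish with the hand clear.

Things in the scene. Friction and masses are not known exactly. Their poses are not given: they have to be found in the camera images.
- tray: Loose shallow green plastic coin tray with a cream dimpled mat, about 180 g, 100 mm along its x, 150 mm along its y, 20 mm high, outer corners of 20 mm radius, upright walls 5 mm thick, mat 9 mm above the counter. Origin: centre of its underside. Starts on the robot's side, turned up to 0.3 rad, off the gap's centre line. It goes through with its x along the gap, its 150 mm length across.
- dispenser: Heavy brown-grey desk tape dispenser, does not move: left (+y) side of the gap. 180 mm long (y), 70 mm wide (x), 112 mm high at the roll. Origin: at counter level in the middle of its flat upright end face that bounds the gap; the body runs from there along its +y, and from -35 to +35 mm in x. Its x axis points through the gap to the customer.
- reader: Black card reader with a blue ring, screwed down: right (-y) side of the gap. 130 mm long (y), 70 mm wide (x), 50 mm high. Origin: at counter level in the middle of its upright side face that bounds the gap; the body runs along its -y, -35 to +35 mm in x. Parallel to the dispenser. The gap between the two faces is 158 to 162 mm wide; its middle is midway between the two origins.
- scanner: Bystander, loose: dark grey hand-held barcode scanner lying beyond the reader's far end, 205 mm long, 66 mm wide, 48 mm high. Origin: centre of its underside, x towards its head.
- sanitiser: Bystander, loose: white pump bottle, 68 mm diameter, 182 mm high with the pump, beyond the dispenser's far end. Origin: centre of its underside.
- calculator: Bystander, loose: light grey desk calculator, 150 x 100 x 22 mm, lying on the robot's side left of the tray. Origin: centre of its underside.
- stamp: Bystander, loose: black self-inking stamp with a blue top, 62 x 38 x 74 mm, standing on the robot's side to the right. Origin: centre of its underside.
- tape_measure: Bystander, loose: yellow and black tape measure, 70 x 38 x 64 mm, standing on the customer's side behind the dispenser or the reader. Origin: centre of its underside.
- screw_box: Bystander, loose: cardboard and green box of screws, 60 x 80 x 48 mm, on the customer's side behind the other of the two. Origin: centre of its underside.

How it is judged (in metres and radians):
On the way:
1. the tray is in the gap, between the dispenser and the reader (x of tray in the frame of dispenser between -0.035 and 0.035 m and y of tray in the frame of dispenser below -0.07 m and y of tray in the frame of reader above 0.07 m and height (world z) of tray below 0.006 m), for 0.1 s.
At the end, for the whole second after the job is handed in: The tray lies flat and at rest on the customer's side, its centre 95 to 165 mm past the middle of the dispenser and of the reader (its near edge 10 to 80 mm beyond them), within about 30 mm of the gap's centre line and within 0.2 rad of square (x of tray in the frame of dispenser between 0.095 and 0.165 m and x of tray in the frame of reader above 0.095 m and y of tray in the frame of dispenser below -0.05 m and y of tray in the frame of reader above 0.05 m and angle between the x axis of tray and the x axis of dispenser, either way round below 0.2 rad and height (world z) of tray below 0.004 m and angle between tray's own z axis and vertical below 0.05 rad and linear speed of tray below 0.02 m/s); the robot touches nothing.
It fails at once if the tray is lifted or tipped (height (world z) of tray above 0.008 m or angle between tray's own z axis and vertical above 0.12 rad).
It fails at once if the tray is pinched or shoved hard with the fingers (over 25 N) (contact force between the fingers and tray above 25 N).
It fails at once if the tray is forced against the dispenser or the reader (over 15 N) (contact force between tray and dispenser above 15 N or contact force between tray and reader above 15 N).
It fails at once if something else on the counter is moved by more than 15 mm (distance of any of scanner, sanitiser, calculator, stamp, tape_measure, screw_box from where it was at the start of the episode above 0.015 m).
It also fails if it takes over 72 s, if anything falls off the work surface, if the arm or the gripper's body presses on something with over 40 N, if the wrist force passes 120 N, or if a joint passes its speed limit or range.

### The arm

A 6-joint arm with a two-finger parallel gripper is mounted at the origin on the work surface. World frame = base frame: x ahead of the robot, y to its left, z up, the work surface at z = 0. Lengths are in m, angles in degrees, forces in N, time in s.
With the tool pointing down it reaches from about 0.3 to 0.875 m from the base axis. Payload 6.4 kg.
Tool frame: the origin (TCP) lies on the centre line of the jaws, within the pads' length; the fingertips stand 25 mm ahead of it and the grasp point (between the pads) lies 6 mm ahead of it (robot.tcp_to_tips is the distance from the TCP to the fingertips, in m); z points along the fingers, y is the direction in which the jaws open and shut (so a half turn about z gives the same grasp; the last joint's range is limited). The gripper opens to 88 mm and grips with 3 to 60 N. Pads are 18 mm wide; open, the fingers measure 123 mm over their backs; the gripper's body (75 mm by 187 mm) begins 45 mm behind the grasp point.
Start: joints at [-82.638, 10.359, 92.074, -0, 77.567, -11.82], TCP at [0.189, -0.543, 0.264] pointing down, gripper open.
Joint ranges: [-171.53, 171.53], [-51.25, 118.39], [17.06, 147.69], [-65.23, 245.23], [0, 150.52], [-178.68, 178.68]. Speed limits (degrees/s): [147.25, 147.25, 172.46, 180, 180, 180].

### API

Orientations are given as [roll, pitch, yaw] about the fixed x, y, z axes, in that order (R = Rz(yaw) Ry(pitch) Rx(roll)).
In Python, from bench import robot, read_camera, camera_info gives the robot as it stands.
- The arm moves only by the tool arm_command, never from a script. Its argument "commands" is a list of rows, each a list of 2 entries, a list of its own where there are three numbers: the shift along the tool's x, y, z in units of 0.4 m (1.0 is 0.4 m), then the turn, a rotation vector about the tool's x, y, z in units of 180 degrees (1.0 is 180 degrees). A call has 1 to 10 rows; each row is the pose to reach, as a shift and turn from the pose commanded when the call began, along the tool's axes at that moment, turning the shorter way round; what a row does not reach only later rows make up. A row lasts 1/12 s, in which the tool goes at most 41.7 mm and 7.16 degrees, less where a joint would pass 70% of its speed; a pose out of reach is approached as far as the arm can. A call with a number of a shift or a turn outside -1 to 1 is refused whole. A call with a gripper value outside its range is refused whole. "gripper" is the opening in per cent of the stroke, from 0 (shut) to 100 (fully open), set as the call begins (left out, the last holds). The fingers move at their own pace and stop on an object; "grip_force" is the grip in N (left out, the last holds). Time passes only in rows, so rows that repeat a pose let the fingers close. It gives the time, the measured TCP pose, the force and the opening at its end, in the units of the state.
- robot.read_state(): the state, without advancing time (a new reading comes with each control period).
- read_camera(name): name is "scene" or "side" or "wrist"; returns the picture (420x560x3 uint8, red, green, blue); there is no depth.
- camera_info(name): a dict with "K" (3x3 intrinsics, pixels), "pose" (4x4, takes a point from camera to world coordinates). Camera axes: x right, y down, z forward; pixel columns grow to the right and rows downward; lengths in m; the calibration is good to about 2 mm. A picture is of the moment at which its call begins: read the wrist's pose just before it. camera_info takes no time and is no camera call; for the wrist camera it gives the pose at the moment of the call.
- robot.job_done(): hands the job in, once; it reports no verdict.
The state is a dict: "t": time; "joint_positions": joint angles; "dq": joint speeds; "tau": joint torques, N m; "eef_pos": TCP position; "eef_rot": TCP orientation; "force": force on the tool from outside, world axes, zero at the start; "moment": the same for the moment, N m; "opening": finger opening in m.
Only numpy, scipy, OpenCV 4.12 (cv2) and the standard library are available. Lean on these libraries where they do the work, as an engineer would, in place of code of your own. Each camera call takes 0.05 s, during which the arm holds its last target. There are 200 camera calls.

## Working session

There is one attempt and no reset: what is moved stays moved. The work goes in short steps, Python scripts to look and compute and a tool call to move; the robot and the scene stay as the last step left them, time stands still between calls to the robot, and variables do not carry over. Pictures are saved under pics/ and viewed, on a budget of 10 in all, crops included, one or two more only if the job needs it, and the job is handed in when it is done.

Besides the shell and the picture viewer there is one more tool, called after "Request:" as name(argument=value, ...), one argument or row to a line, values as JSON. arm_command: Moves the arm, as the interface text tells. Its arguments: {"type":"object","properties":{"commands":{"type":"array","items":{"type":"array"}},"gripper":{"type":"number"},"grip_force":{"type":"number"}},"required":["commands"]}

```bash
ls; mkdir -p pics; python3 - <<'E'
from bench import robot, read_camera, camera_info
import cv2
s=robot.read_state();print(s)
for n in("scene","side"):
    i=camera_info(n);print(n,i["K"],i["pose"])
    cv2.imwrite(f"pics/{n}0.png",read_camera(n)[:,:,::-1])
E
```

```text
pics
{'t': 0.0, 'joint_positions': array([-8.26367578e+01,  1.04009279e+01,  9.21283653e+01, -1.46557194e-03,
        7.75664783e+01, -1.18197637e+01]), 'dq': array([ 0.03716195,  0.08769933,  0.01151915,  0.08916777,  0.07878926,
       -0.04397769]), 'tau': array([ 1.29421802e-03, -4.33865511e+01, -3.41849685e+01,  7.00641191e-02,
        3.86505830e-02, -1.37217239e-04]), 'eef_pos': array([ 0.18888942, -0.54259719,  0.26284733]), 'eef_rot': array([-1.79905966e+02, -1.82168695e-02,  1.91833078e+01]), 'force': array([-0.0118268 ,  0.14634516,  0.59770051]), 'moment': array([-0.0090917 , -0.0074702 , -0.00549246]), 'opening': 0.08781116130020951}
scene [[426.53973764   0.         277.66555351]
 [  0.         426.53973764 216.15847732]
 [  0.           0.           1.        ]] [[-0.67772891  0.44250405 -0.58725948  1.2302828 ]
 [ 0.73499416  0.4311495  -0.52334854  0.64420879]
 [ 0.02161279 -0.78632072 -0.61744037  0.70968752]
 [ 0.          0.          0.          1.        ]]
side [[382.6423383    0.         277.86683323]
 [  0.         382.6423383  214.00733   ]
 [  0.           0.           1.        ]] [[-0.99937385 -0.02162986  0.02800113  0.53886339]
 [-0.03503877  0.49497514 -0.86820038  0.93210542]
 [ 0.00491919 -0.86863788 -0.49542309  0.56484974]
 [ 0.          0.          0.          1.        ]]
```

View pics/scene0.png

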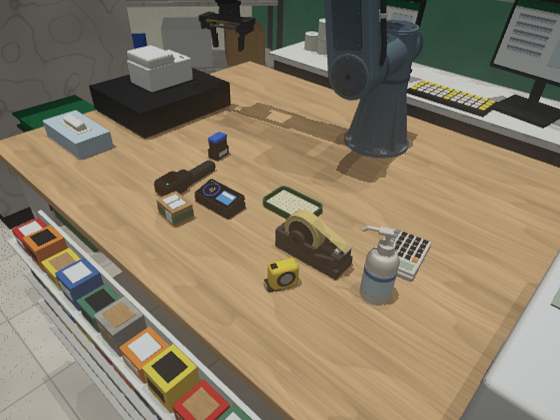

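View pics/side0.png

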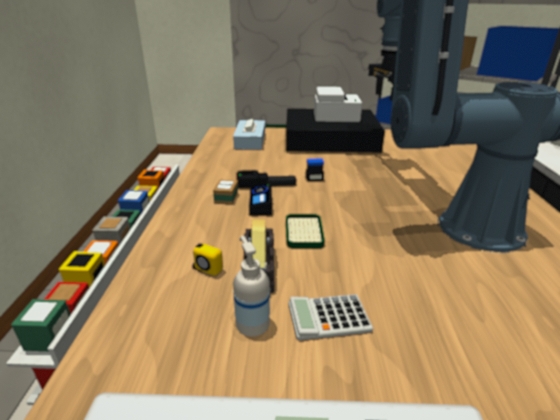

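The scene picture shows the tray at about (293,205), the reader at (220,198) and the dispenser at (313,245). In the side picture the tray is at (305,231), the reader at (261,198) and the dispenser at (262,262). I'll project rough positions and then look with the wrist camera.

```bash
cat > h.py <<'E'
import numpy as np, cv2
from bench import robot, read_camera, camera_info
from scipy.spatial.transform import Rotation as R
def ray(K,P,uv,z):
    d=P[:3,:3]@np.linalg.solve(K,[uv[0],uv[1],1.]); return P[:3,3]+d*(z-P[2,3])/d[2]
def tool():
    s=robot.read_state(); return s["eef_pos"],R.from_euler("xyz",s["eef_rot"],degrees=True)
def rel(pos,yaw):
    "shift(units), turn(units) to reach pos with tool down at yaw"
    p,r=tool(); g=R.from_euler("xyz",[180,0,yaw],degrees=True)
    print("shift",np.round(r.inv().apply(np.array(pos)-p)/.4,4),"turn",np.round((r.inv()*g).as_rotvec()/np.pi,4),"from",p.round(4),r.as_euler("xyz",degrees=True).round(2))
E
python3 - <<'E'
from h import *
for n,pts in dict(scene=[(293,205,.02),(264,203,.02),(322,205,.02),(243,213,0),(276,247,0),(351,270,0),(283,285,0),(176,220,0),(218,158,0)],
 side=[(305,231,.02),(288,216,.02),(322,216,.02),(324,245,.02),(250,213,0),(271,213,0),(273,290,0),(208,272,0),(225,202,0)]).items():
    i=camera_info(n)
    for u,v,z in pts: print(n,u,v,ray(i["K"],i["pose"],(u,v),z).round(3))
p,r=tool(); P=camera_info("wrist")["pose"]; print(camera_info("wrist")["K"]); print("cam in tool",r.inv().apply(P[:3,3]-p),"\n",r.inv().as_matrix()@P[:3,:3])
E
```

```text
scene 293 205 [0.509 0.056 0.02 ]
scene 264 203 [ 0.558 -0.006  0.02 ]
scene 322 205 [0.454 0.113 0.02 ]
scene 243 213 [ 0.611 -0.034  0.   ]
scene 276 247 [0.649 0.123 0.   ]
scene 351 270 [0.585 0.303 0.   ]
scene 283 285 [0.73 0.22 0.  ]
scene 176 220 [ 0.755 -0.139  0.   ]
scene 218 158 [ 0.466 -0.303  0.   ]
side 305 231 [0.494 0.066 0.02 ]
side 288 216 [ 0.54  -0.013  0.02 ]
side 322 216 [ 0.444 -0.017  0.02 ]
side 324 245 [0.448 0.13  0.02 ]
side 250 213 [ 0.654 -0.06   0.   ]
side 271 213 [ 0.592 -0.063  0.   ]
side 273 290 [0.57  0.281 0.   ]
side 208 272 [0.725 0.224 0.   ]
side 225 202 [ 0.74  -0.127  0.   ]
[[372.34137281   0.         280.94056388]
 [  0.         372.34137281 205.50453476]
 [  0.           0.           1.        ]]
cam in tool [ 0.06940352  0.00076915 -0.12095462] 
 [[ 1.39090520e-04 -9.63387529e-01 -2.68112757e-01]
 [ 9.99999811e-01 -2.63897712e-05  6.13600310e-04]
 [-5.98210321e-04 -2.68112791e-01  9.63387343e-01]]
```

```bash
python3 -c "
from h import *
rel([.57,.13,.33],90)"
```

```text
shift [ 1.4524 -1.2754 -0.1653] turn [-3.000e-04 -4.000e-04 -3.934e-01] from [ 0.1889 -0.5426  0.2629] [-1.7992e+02 -2.0000e-02  1.9180e+01]
```

Request:
arm_command(
  commands=[
    [[0.7,-0.62,-0.16],[0,0,-0.3934]],
    [[0.7,-0.62,-0.16],[0,0,-0.3934]],
    [[0.7,-0.62,-0.16],[0,0,-0.3934]],
    [[0.7,-0.62,-0.16],[0,0,-0.3934]],
    [[0.7,-0.62,-0.16],[0,0,-0.3934]],
    [[0.7,-0.62,-0.16],[0,0,-0.3934]],
    [[0.7,-0.62,-0.16],[0,0,-0.3934]],
    [[0.7,-0.62,-0.16],[0,0,-0.3934]],
    [[0.7,-0.62,-0.16],[0,0,-0.3934]],
    [[0.7,-0.62,-0.16],[0,0,-0.3934]],
  ],
)

```text
t: 0.93
eef_pos: [0.3742, -0.2119, 0.329]
eef_rot: [179.8, -0.0, 90.7]
force: [0.4, -0.0, -0.5]
opening: 0.0882
```

```bash
python3 -c "
from h import *
rel([.57,.13,.33],90)"
```

```text
shift [ 8.489e-01  4.995e-01 -7.000e-04] turn [ 0.0008 -0.0002  0.0038] from [ 0.3742 -0.2119  0.329 ] [ 1.7985e+02 -4.0000e-02  9.0680e+01]
```

Request:
arm_command(
  commands=[
    [[0.84,0.49,0],[0,0,0]],
    [[0.84,0.49,0],[0,0,0]],
    [[0.84,0.49,0],[0,0,0]],
    [[0.84,0.49,0],[0,0,0]],
    [[0.84,0.49,0],[0,0,0]],
    [[0.84,0.49,0],[0,0,0]],
    [[0.84,0.49,0],[0,0,0]],
    [[0.84,0.49,0],[0,0,0]],
    [[0.84,0.49,0],[0,0,0]],
    [[0.84,0.49,0],[0,0,0]],
  ],
  gripper=40,
)

```text
t: 1.77
eef_pos: [0.569, 0.1236, 0.3269]
eef_rot: [-180.0, -0.1, 90.2]
force: [0.2, -1.0, -0.0]
opening: 0.0353
```

Request:
arm_command(
  commands=[
    [[0,0,0],[0,0,0]],
    [[0,0,0],[0,0,0]],
    [[0,0,0],[0,0,0]],
    [[0,0,0],[0,0,0]],
  ],
)

```text
t: 2.1
eef_pos: [0.5675, 0.1177, 0.3277]
eef_rot: [-180.0, 0.0, 89.9]
force: [-0.9, -0.7, -0.3]
opening: 0.0354
```

```bash
python3 - <<'E'
from h import *
import pickle
i=camera_info("wrist"); im=read_camera("wrist")[:,:,::-1]
cv2.imwrite("pics/w1.png",im); pickle.dump(i,open("w1.pkl","wb")); print(robot.read_state())
E
```

```text
{'t': 2.15, 'joint_positions': array([-7.24828189e-03,  8.28561050e+00,  8.70136934e+01, -1.40318570e-02,
        8.46977528e+01,  1.12469994e-01]), 'dq': array([ 0.0441908 ,  0.00039981, -0.28282796,  0.01022629, -0.05615038,
        0.1802244 ]), 'tau': array([ 3.14922156e-01, -4.27453780e+01, -3.56011355e+01,  8.90187733e-02,
        1.65527448e-02, -8.04314768e-03]), 'eef_pos': array([0.56758188, 0.11765834, 0.32789908]), 'eef_rot': array([1.79997029e+02, 1.39660781e-02, 8.98815777e+01]), 'force': array([ 0.30279199, -0.60197456,  0.45187862]), 'moment': array([-0.05413965, -0.07333363,  0.03016399]), 'opening': 0.03501502113771529}
```

View pics/w1.png

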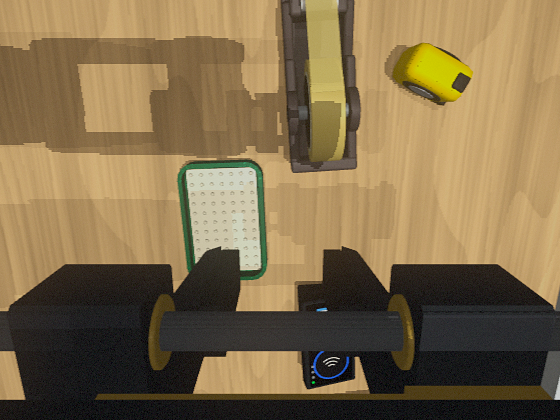

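The wrist view puts the tray at about columns 178–267 and rows 158–278, and the dispenser end face at row ~170, columns 292–356. The fingers hide the reader's face near (300–325, 283). I'll move 0.18 m towards −y to clear it.

Request:
arm_command(
  commands=[
    [[-0.45,0,0],[0,0,0]],
    [[-0.45,0,0],[0,0,0]],
    [[-0.45,0,0],[0,0,0]],
    [[-0.45,0,0],[0,0,0]],
    [[-0.45,0,0],[0,0,0]],
    [[-0.45,0,0],[0,0,0]],
    [[-0.45,0,0],[0,0,0]],
    [[-0.45,0,0],[0,0,0]],
    [[-0.45,0,0],[0,0,0]],
    [[-0.45,0,0],[0,0,0]],
  ],
)

```text
t: 2.98
eef_pos: [0.5679, -0.0594, 0.3279]
eef_rot: [180.0, -0.0, 90.1]
force: [0.3, 0.3, -1.0]
opening: 0.0355
```

```bash
python3 - <<'E'
from h import *
import pickle
i=camera_info("wrist"); im=read_camera("wrist")[:,:,::-1]
cv2.imwrite("pics/w2.png",im); pickle.dump(i,open("w2.pkl","wb"))
cv2.imwrite("pics/w2b.png",cv2.resize(im[80:360,130:400],None,fx=2.14,fy=2.14,interpolation=cv2.INTER_CUBIC)); print(robot.read_state()['eef_pos'])
E
```

```text
[ 0.56795721 -0.05950845  0.32779744]
```

View pics/w2b.png

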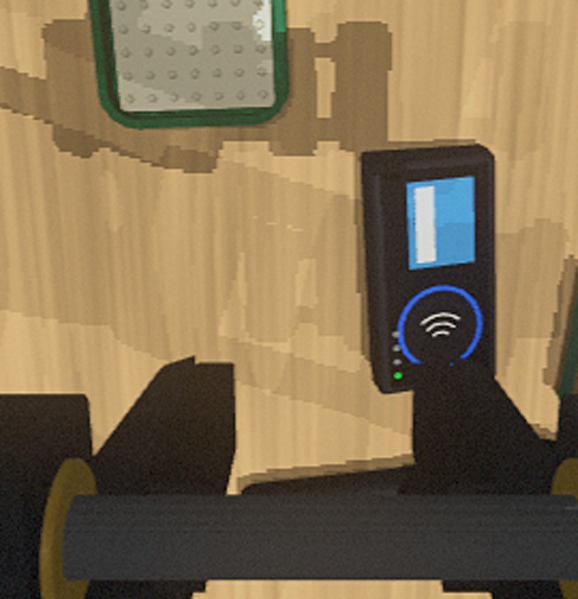

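```bash
python3 - <<'E'
from h import *
import pickle
for n in("w1","w2"):
    i=pickle.load(open(n+".pkl","rb")); im=cv2.imread(f"pics/{n}.png"); h=cv2.cvtColor(im,cv2.COLOR_BGR2HSV)
    m=cv2.inRange(h,(40,100,25),(90,255,140)); m[:, 280:]=0
    k,l,st,_=cv2.connectedComponentsWithStats(m); b=1+np.argmax(st[1:,4]); print(n,st[b])
    ys,xs=np.where(l==b); W=np.array([ray(i["K"],i["pose"],(x,y),.02)[:2] for x,y in zip(xs,ys)])
    print(cv2.minAreaRect((W*1000).astype(np.float32)))
    f=lambda u,v,z:print((u,v,z),ray(i["K"],i["pose"],(u,v),z).round(4))
    if n=="w1":
        for p in [(292,171,0),(356,169,0),(292,171,.03),(356,169,.03),(281,0,0),(355,0,0)]: f(*p)
    else:
        for p in [(362,155),(490,147),(383,392),(497,160),(495,375)]:
            for z in(0,.05): f(p[0]/2.14+130,p[1]/2.14+80,z)
c=cv2.imread("pics/w2.png"); d=cv2.imread("pics/w1.png")
cv2.imwrite("pics/c.png",np.hstack([cv2.resize(c[0:130,170:380],None,fx=1.9,fy=3.8,interpolation=2) if 0 else cv2.resize(c[0:180,190:370],(400,400),interpolation=2),cv2.resize(d[120:220,270:370],(400,400),interpolation=2)]))
E
```

```text
w1 [ 178  162   89  118 1180]
((498.2688293457031, 43.36943054199219), (99.76612854003906, 149.4792022705078), 1.9947199821472168)
(292, 171, 0) [0.5817 0.1043 0.    ]
(356, 169, 0) [0.6597 0.1067 0.    ]
(292, 171, 0.03) [0.5809 0.1098 0.03  ]
(356, 169, 0.03) [0.6536 0.112  0.03  ]
(281, 0, 0) [0.5686 0.292  0.    ]
(355, 0, 0) [0.6489 0.2918 0.    ]
w2 [250   0  14  96 498]
((543.7205200195312, 63.36418151855469), (8.428434371948242, 94.61309814453125), 3.6756253242492676)
(299.1588785046729, 152.42990654205607, 0) [ 0.5908 -0.0499  0.    ]
(299.1588785046729, 152.42990654205607, 0.05) [ 0.5883 -0.0434  0.05  ]
(358.97196261682245, 148.69158878504672, 0) [ 0.6625 -0.0453  0.    ]
(358.97196261682245, 148.69158878504672, 0.05) [ 0.6521 -0.0393  0.05  ]
(308.97196261682245, 263.1775700934579, 0) [ 0.6058 -0.1945  0.    ]
(308.97196261682245, 263.1775700934579, 0.05) [ 0.6017 -0.1718  0.05  ]
(362.2429906542056, 154.76635514018693, 0) [ 0.6669 -0.0526  0.    ]
(362.2429906542056, 154.76635514018693, 0.05) [ 0.6559 -0.0457  0.05  ]
(361.30841121495325, 255.23364485981307, 0) [ 0.6736 -0.1832  0.    ]
(361.30841121495325, 255.23364485981307, 0.05) [ 0.6619 -0.1618  0.05  ]
```

View pics/c.png

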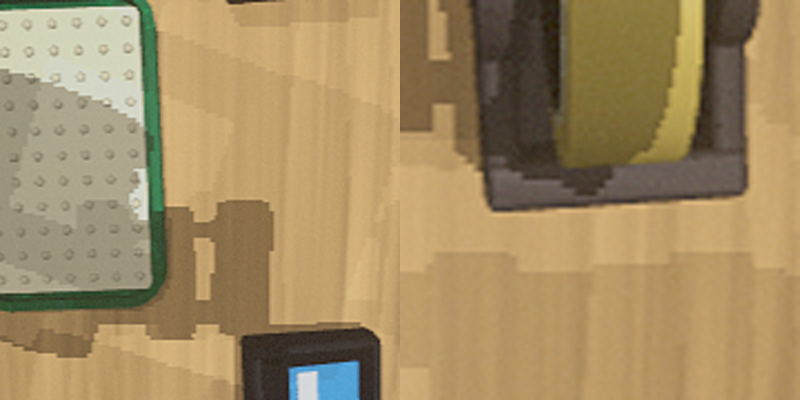

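The tray fit is clean: 99.8×149.5 mm, centre (0.498, 0.043), yaw 2.0°. The dispenser and reader edges give a 160 mm gap, with its middle at (0.621, 0.034) and its axis at 3.7°, which matches the sizes given.

Plan:
1. Put the fingertips into the tray, jaws along the gap.
2. Push the −y wall sideways about 17 mm onto the gap's centre line.
3. Push the front wall from inside, so the tray trails stably behind the fingers.

```bash
cat >> h.py <<'E'
C=np.array([.6212,.0336]);G=np.radians(3.7);U=np.array([np.cos(G),np.sin(G)]);N=np.array([-U[1],U[0]])
def grel(u,n,z): rel([*(C+u*U+n*N),z],93.7)
def gpos():
    p,r=tool(); d=p[:2]-C; print("hand u,n,z",(d@U).round(4),(d@N).round(4),p[2].round(4))
E
python3 -c "
from h import *
gpos();grel(-.122,-.023,.10)"
```

```text
hand u,n,z -0.0591 -0.0895 0.3278
shift [ 0.1559 -0.1673  0.5695] turn [ 0.     -0.0001 -0.02  ] from [ 0.568  -0.0595  0.3278] [ 1.7999e+02 -1.0000e-02  9.0110e+01]
```

Request:
arm_command(
  commands=[
    [[0.156,-0.167,0.57],[0,0,-0.02]],
    [[0.156,-0.167,0.57],[0,0,-0.02]],
    [[0.156,-0.167,0.57],[0,0,-0.02]],
    [[0.156,-0.167,0.57],[0,0,-0.02]],
    [[0.156,-0.167,0.57],[0,0,-0.02]],
    [[0.156,-0.167,0.57],[0,0,-0.02]],
    [[0.156,-0.167,0.57],[0,0,-0.02]],
    [[0.156,-0.167,0.57],[0,0,-0.02]],
    [[0.156,-0.167,0.57],[0,0,-0.02]],
    [[0.156,-0.167,0.57],[0,0,-0.02]],
  ],
  gripper=25,
)

```text
t: 3.87
eef_pos: [0.5041, 0.0007, 0.1027]
eef_rot: [179.7, 0.1, 93.6]
force: [-0.9, 0.1, 0.6]
opening: 0.0224
```

```bash
python3 - <<'E'
from h import *
gpos();grel(-.122,-.023,.038)
i=camera_info("wrist"); im=read_camera("wrist")[:,:,::-1].copy()
for u in(-.05,.05):
  for n in(-.075,.075):
    w=np.append(np.array([.4982,.0434])+u*np.array([.9994,.035])+n*np.array([-.035,.9994]),.02)
    q=i["K"]@(i["pose"][:3,:3].T@(w-i["pose"][:3,3]))
    if q[2]>0: cv2.circle(im,tuple(int(a) for a in q[:2]/q[2]),3,(255,0,255),-1)
cv2.imwrite("pics/w3.png",im)
E
```

```text
hand u,n,z -0.119 -0.0253 0.1027
shift [ 0.0059 -0.0084  0.1616] turn [ 0.0017  0.0005 -0.0006] from [0.5041 0.0007 0.1027] [1.7969e+02 1.0000e-01 9.3600e+01]
```

View pics/w3.png

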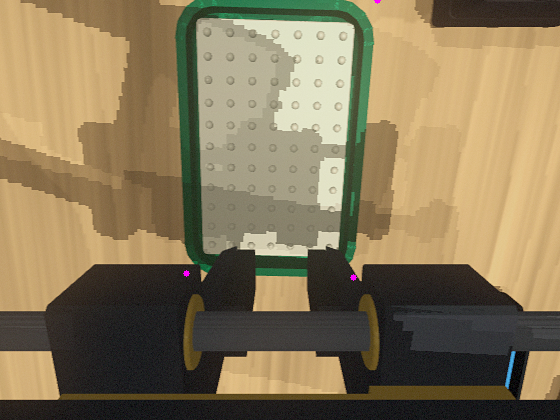

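The wrist picture shows the tray where I predicted, with its overlaid corners on the rim at (187,273) and (353,277), and the fingers over its −y end. Going down.

Request:
arm_command(
  commands=[
    [[0.003,-0.006,0.06],[0.0015,0,0]],
    [[0.003,-0.006,0.11],[0.0015,0,0]],
    [[0.003,-0.006,0.14],[0.0015,0,0]],
    [[0.003,-0.006,0.155],[0.0015,0,0]],
    [[0.003,-0.006,0.16],[0.0015,0,0]],
    [[0.003,-0.006,0.16],[0.0015,0,0]],
    [[0.003,-0.006,0.16],[0.0015,0,0]],
  ],
)

```text
t: 4.5
eef_pos: [0.4998, 0.0022, 0.0369]
eef_rot: [-179.9, 0.0, 93.6]
force: [-0.3, -0.4, -0.0]
opening: 0.022
```

```bash
python3 -c "
from h import *
gpos();grel(-.122,-.061,.038)"
```

```text
hand u,n,z -0.1231 -0.0235 0.0369
shift [-0.0938  0.003  -0.0026] turn [-0.0008  0.0002 -0.0006] from [0.4998 0.0022 0.0369] [-1.7985e+02  4.0000e-02  9.3590e+01]
```

Request:
arm_command(
  commands=[
    [[-0.012,0,-0.002],[0,0,0]],
    [[-0.024,0,-0.002],[0,0,0]],
    [[-0.036,0,-0.002],[0,0,0]],
    [[-0.044,0,-0.002],[0,0,0]],
    [[-0.05,0,-0.002],[0,0,0]],
    [[-0.056,0,-0.002],[0,0,0]],
    [[-0.062,0,-0.002],[0,0,0]],
    [[-0.068,0,-0.002],[0,0,0]],
    [[-0.074,0,-0.002],[0,0,0]],
    [[-0.078,0,-0.002],[0,0,0]],
  ],
)

```text
t: 5.33
eef_pos: [0.5006, -0.0287, 0.0365]
eef_rot: [-179.7, -0.0, 93.6]
force: [0.5, 1.7, 2.0]
opening: 0.0221
```

Request:
arm_command(
  commands=[
    [[-0.005,0,0],[0,0,0]],
    [[-0.01,0,0],[0,0,0]],
    [[-0.014,0,0],[0,0,0]],
    [[-0.016,0,0],[0,0,0]],
    [[-0.016,0,0],[0,0,0]],
    [[-0.016,0,0],[0,0,0]],
  ],
)

```text
t: 5.83
eef_pos: [0.501, -0.0352, 0.0364]
eef_rot: [-179.7, 0.0, 93.6]
force: [0.5, 0.3, 0.9]
opening: 0.0218
```

```bash
cat >> h.py <<'E'
def tray(name,save=None):
    i=camera_info(name); im=read_camera(name)[:,:,::-1]; h=cv2.cvtColor(im,cv2.COLOR_BGR2HSV)
    m=cv2.inRange(h,(40,100,25),(90,255,140))
    ys,xs=np.where(m); W=np.array([ray(i["K"],i["pose"],(x,y),.02)[:2] for x,y in zip(xs,ys)])-C
    g=np.c_[W@U,W@N]*1000; k=(abs(g[:,1])<130)&(g[:,0]>-230)&(g[:,0]<230)
    mm=np.zeros_like(m); mm[ys[k],xs[k]]=1
    _,l,st,_=cv2.connectedComponentsWithStats(mm); b=1+np.argmax(st[1:,4])
    kk=l[ys,xs]==b
    print(name,cv2.minAreaRect(g[kk].astype(np.float32)),st[b])
    if save: cv2.imwrite(save,im)
E
python3 -c "
from h import *
gpos(); print(robot.read_state()['force'])
tray('scene','pics/s4.png');tray('side','pics/d4.png');tray('wrist','pics/w4.png')
grel(-.122,0,.038)"
```

```text
hand u,n,z -0.1244 -0.0609 0.0364
[0.48998168 0.28141848 0.9153046 ]
scene ((-123.8894271850586, 72.24462127685547), (10.798293113708496, 2.212179660797119), 5.885275363922119) [308 208   3   3   4]
side ((-126.95914459228516, 17.024742126464844), (160.38037109375, 95.90238952636719), 88.72537231445312) [288 212  37  32 227]
wrist ((-169.09986877441406, -7.626426696777344), (95.2864990234375, 11.19746208190918), 89.86083984375) [ 128    0   54  265 5582]
shift [ 0.1519  0.0058 -0.004 ] turn [-0.0016  0.0001 -0.0006] from [ 0.5009 -0.0351  0.0364] [-1.7972e+02  1.0000e-02  9.3600e+01]
```

Request:
arm_command(
  commands=[
    [[0.01,0,-0.02],[0,0,0]],
    [[0.01,0,-0.06],[0,0,0]],
    [[0,0,-0.6],[0,0,0]],
    [[0,0,-0.6],[0,0,0]],
    [[0,0,-0.6],[0,0,0]],
    [[-0.05,-0.1,-0.65],[0,0,0]],
    [[-0.1,-0.1,-0.65],[0,0,0]],
    [[-0.1,-0.1,-0.65],[0,0,0]],
    [[-0.1,-0.1,-0.65],[0,0,0]],
    [[-0.1,-0.1,-0.65],[0,0,0]],
  ],
)

```text
t: 6.82
eef_pos: [0.4655, -0.0782, 0.2999]
eef_rot: [180.0, 0.2, 93.5]
force: [0.6, -0.1, 0.2]
opening: 0.0219
```

```bash
python3 - <<'E'
from h import *
gpos()
i=camera_info("wrist");tray('wrist','pics/w5.png')
im=cv2.imread('pics/w5.png')
def draw(pts,z,c):
    q=[]
    for u,n in pts:
        w=np.append(C+u*U+n*N,z); a=i["K"]@(i["pose"][:3,:3].T@(w-i["pose"][:3,3])); q.append((a[:2]/a[2]).astype(int))
    cv2.polylines(im,[np.array(q)],False,c,1)
draw([(-.035,-.08),(.035,-.08)],0,(255,0,255)); draw([(-.035,.08),(.035,.08)],.045,(0,0,255)); draw([(-.035,.08),(.035,.08)],0,(255,255,0));draw([(-.17,0),(.15,0)],0,(255,0,255))
cv2.imwrite('pics/w5d.png',im)
E
```

```text
hand u,n,z -0.1625 -0.1015 0.2999
wrist ((-170.80027770996094, 17.570056915283203), (6.626213550567627, 86.16997528076172), 0.8030545115470886) [268   0   8  94 419]
```

View pics/w5d.png

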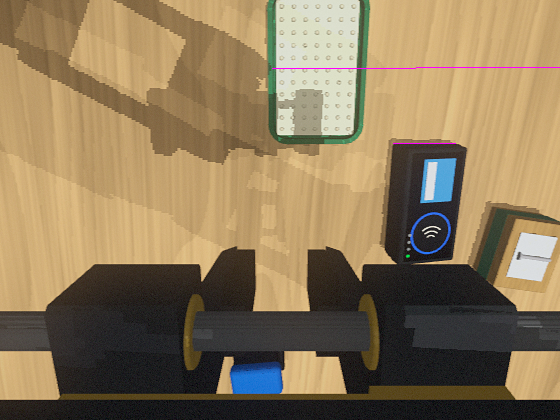

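The projected reader line sits on the reader's base at row 142 and the tray looks square, but the picture cuts off its +y end. I'll shift +y for a full fit.

Request:
arm_command(
  commands=[
    [[0.27,0.1,-0.05],[0,0,0]],
    [[0.27,0.1,-0.05],[0,0,0]],
    [[0.27,0.1,-0.05],[0,0,0]],
    [[0.27,0.1,-0.05],[0,0,0]],
    [[0.27,0.1,-0.05],[0,0,0]],
    [[0.27,0.1,-0.05],[0,0,0]],
    [[0.27,0.1,-0.05],[0,0,0]],
  ],
)

```text
t: 7.45
eef_pos: [0.4974, 0.0326, 0.3151]
eef_rot: [-179.6, -0.0, 93.6]
force: [-0.4, -0.4, -0.2]
opening: 0.0218
```

```bash
python3 - <<'E'
from h import *
gpos()
i=camera_info("wrist");im=read_camera("wrist")[:,:,::-1].copy();cv2.imwrite('pics/w6.png',im)
h=cv2.cvtColor(im,cv2.COLOR_BGR2HSV);m=cv2.inRange(h,(40,80,20),(90,255,160));m[260:]=0
k,l,st,_=cv2.connectedComponentsWithStats(m)
ys,xs=np.where(m&(np.isin(l,[j for j in range(1,k) if st[j,4]>30])).astype(np.uint8)*255)
W=np.array([ray(i["K"],i["pose"],(x,y),.02)[:2] for x,y in zip(xs,ys)])-C;g=np.c_[W@U,W@N]*1000
s=(g[:,0]<-50)&(g[:,0]>-200)&(abs(g[:,1])<100);print(cv2.minAreaRect(g[s].astype(np.float32)))
def draw(pts,z,c):
    q=[]
    for u,n in pts:
        w=np.append(C+u*U+n*N,z); a=i["K"]@(i["pose"][:3,:3].T@(w-i["pose"][:3,3])); q.append((a[:2]/a[2]).astype(int))
    cv2.polylines(im,[np.array(q)],False,c,1)
draw([(-.035,-.08),(.035,-.08)],0,(255,0,255)); draw([(-.035,.08),(.035,.08)],.045,(0,0,255)); draw([(-.035,.08),(.035,.08)],0,(255,255,0));draw([(-.17,0),(.15,0)],0,(255,0,255))
cv2.imwrite('pics/w6d.png',im)
E
```

```text
hand u,n,z -0.1236 0.007 0.3151
((-124.70643615722656, -2.1037063598632812), (149.9742431640625, 99.1453857421875), 89.90489959716797)
```

View pics/w6d.png

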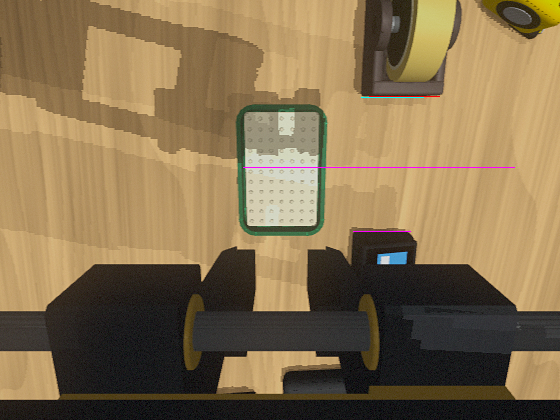

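The full fit gives the tray at u = −124.7 mm, n = −2.1 mm, square to within 0.1°. The projected dispenser base line at row 97 also fits. Going down at the tray's centre, then pushing the front wall from inside.

```bash
python3 -c "
from h import *
grel(-.122,-.002,.038)"
```

```text
shift [-0.022   0.0085  0.6935] turn [-0.0022 -0.0001 -0.0009] from [0.4975 0.0323 0.3154] [-1.7961e+02 -1.0000e-02  9.3530e+01]
```

Request:
arm_command(
  commands=[
    [[-0.022,0.006,0.3],[-0.002,0,-0.001]],
    [[-0.022,0.006,0.3],[-0.002,0,-0.001]],
    [[-0.022,0.006,0.3],[-0.002,0,-0.001]],
    [[-0.022,0.006,0.4],[-0.002,0,-0.001]],
    [[-0.022,0.006,0.5],[-0.002,0,-0.001]],
    [[-0.022,0.006,0.58],[-0.002,0,-0.001]],
    [[-0.022,0.006,0.64],[-0.002,0,-0.001]],
    [[-0.022,0.006,0.675],[-0.002,0,-0.001]],
    [[-0.022,0.006,0.69],[-0.002,0,-0.001]],
    [[-0.022,0.006,0.69],[-0.002,0,-0.001]],
  ],
)

```text
t: 8.33
eef_pos: [0.4984, 0.0236, 0.039]
eef_rot: [-179.9, -0.0, 93.7]
force: [0.7, 0.6, 0.2]
opening: 0.0221
```

```bash
python3 -c "
from h import *
gpos();grel(-.05,-.001,.038)"
```

```text
hand u,n,z -0.1232 -0.002 0.039
shift [0.0026 0.183  0.0022] turn [-0.0006 -0.0003 -0.0001] from [0.4984 0.0236 0.039 ] [-1.799e+02 -5.000e-02  9.368e+01]
```

Request:
arm_command(
  commands=[
    [[0,0.008,0.002],[0,0,0]],
    [[0,0.016,0.002],[0,0,0]],
    [[0,0.024,0.002],[0,0,0]],
    [[0,0.032,0.002],[0,0,0]],
    [[0,0.04,0.002],[0,0,0]],
    [[0,0.048,0.002],[0,0,0]],
    [[0.001,0.056,0.002],[0,0,0]],
    [[0.001,0.064,0.002],[0,0,0]],
    [[0.001,0.072,0.002],[0,0,0]],
    [[0.001,0.08,0.002],[0,0,0]],
  ],
)

```text
t: 9.17
eef_pos: [0.5317, 0.0269, 0.0397]
eef_rot: [179.9, -0.0, 93.8]
force: [-2.8, 0.2, 3.9]
opening: 0.022
```

Request:
arm_command(
  commands=[
    [[0,0.008,0],[0,0,0]],
    [[0,0.016,0],[0,0,0]],
    [[0,0.024,0],[0,0,0]],
    [[0,0.032,0],[0,0,0]],
    [[0,0.04,0],[0,0,0]],
    [[0.001,0.048,0],[0,0,0]],
    [[0.001,0.056,0],[0,0,0]],
    [[0.001,0.064,0],[0,0,0]],
    [[0.001,0.072,0],[0,0,0]],
    [[0.001,0.08,0],[0,0,0]],
  ],
)

```text
t: 10.0
eef_pos: [0.5639, 0.0293, 0.0398]
eef_rot: [179.9, -0.0, 93.8]
force: [-1.9, -0.7, 2.2]
opening: 0.022
```

```bash
python3 -c "
from h import *
gpos();print(robot.read_state()['force'])
tray('wrist','pics/w7.png')
grel(.06,0,.038)"
```

```text
hand u,n,z -0.0575 -0.0005 0.0398
[-1.94122947 -0.68395233  2.16500025]
wrist ((-105.560791015625, 50.697391510009766), (98.7452163696289, 46.32804870605469), 49.781585693359375) [  93   84  191  180 5340]
shift [0.0013 0.2919 0.0057] turn [0.0009 0.     0.0004] from [0.5646 0.0293 0.0399] [1.7984e+02 1.0000e-02 9.3770e+01]
```

View pics/w7.png

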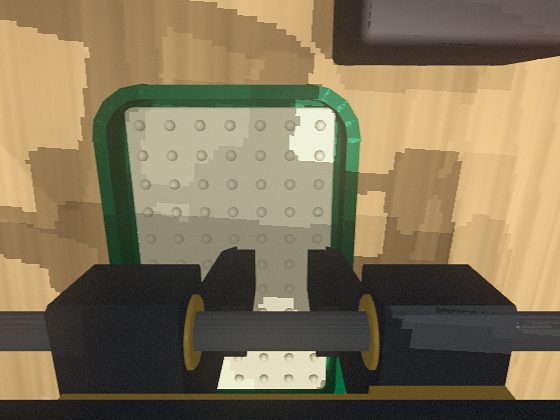

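```bash
python3 -c "
from h import *
i=camera_info('wrist')
for u,v,z in [(150,85,.02),(230,85,.02),(310,85,.02),(345,64,0),(500,64,0),(359,150,.02),(335,64,0),(345,64,.04),(500,64,.04)]:
    w=ray(i['K'],i['pose'],(u,v),z)[:2]-C; print(u,v,z,(w@U*1000).round(1),(w@N*1000).round(1))"
```

```text
150 85 0.02 -103.1 73.3
230 85 0.02 -74.3 73.3
310 85 0.02 -45.5 73.3
345 64 0 -29.9 82.3
500 64 0 33.1 82.4
359 150 0.02 -26.5 50.0
335 64 0 -34.0 82.3
345 64 0.04 -36.5 78.6
500 64 0.04 10.8 78.7
```

Tray n is about −1.7 mm and still square: its +y rim at row 85 is level and 5–9 mm clear of the dispenser edge at row 64. Its front is already in the gap, so I'll keep going with a slight +n drift.

Request:
arm_command(
  commands=[
    [[0.001,0.01,0.002],[0,0,0]],
    [[0.001,0.02,0.003],[0,0,0]],
    [[0.002,0.03,0.003],[0,0,0]],
    [[0.002,0.04,0.003],[0,0,0]],
    [[0.003,0.05,0.003],[0,0,0]],
    [[0.003,0.06,0.003],[0,0,0]],
    [[0.003,0.07,0.003],[0,0,0]],
    [[0.003,0.08,0.003],[0,0,0]],
    [[0.003,0.09,0.003],[0,0,0]],
    [[0.003,0.1,0.003],[0,0,0]],
  ],
)

```text
t: 10.88
eef_pos: [0.6038, 0.0332, 0.0386]
eef_rot: [179.9, -0.0, 93.8]
force: [-1.9, 0.9, -0.4]
opening: 0.0223
```

Request:
arm_command(
  commands=[
    [[0,0.01,0],[0,0,0]],
    [[0,0.02,0],[0,0,0]],
    [[0,0.03,0],[0,0,0]],
    [[0,0.04,0],[0,0,0]],
    [[0,0.05,0],[0,0,0]],
    [[0,0.06,0],[0,0,0]],
    [[0,0.07,0],[0,0,0]],
    [[0,0.08,0],[0,0,0]],
    [[0,0.09,0],[0,0,0]],
    [[0,0.1,0],[0,0,0]],
  ],
)

```text
t: 11.72
eef_pos: [0.6437, 0.0358, 0.0387]
eef_rot: [179.9, -0.0, 93.8]
force: [0.5, -0.4, -0.4]
opening: 0.0221
```

```bash
python3 -c "
from h import *
gpos();print(robot.read_state()['force'])
tray('wrist','pics/w8.png')
grel(.144,0,.038)"
```

```text
hand u,n,z 0.0226 0.0007 0.0387
[ 0.51913087 -0.39890183 -0.43968858]
wrist ((-22.656660079956055, 53.06320571899414), (101.59648132324219, 48.34100341796875), 46.48984146118164) [  92   84  205  180 6112]
shift [-0.002   0.3016  0.0032] turn [0.0008 0.     0.0004] from [0.6445 0.0358 0.0389] [1.7985e+02 1.0000e-02 9.3770e+01]
```

View pics/w8.png

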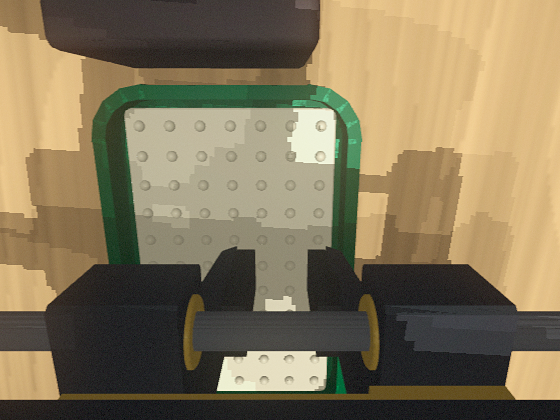

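The tray is in the middle of the gap (u ≈ 4 mm), still square, with low forces and a clear margin to the dispenser (rows 68 and 85). I'll push it on 120 mm.

Request:
arm_command(
  commands=[
    [[0,0.01,0],[0,0,0]],
    [[0,0.02,0],[0,0,0]],
    [[0,0.03,0],[0,0,0]],
    [[0,0.04,0],[0,0,0]],
    [[0,0.05,0],[0,0,0]],
    [[0,0.06,0],[0,0,0]],
    [[0,0.07,0],[0,0,0]],
    [[0,0.08,0],[0,0,0]],
    [[0,0.09,0],[0,0,0]],
    [[0,0.1,0],[0,0,0]],
  ],
)

```text
t: 12.6
eef_pos: [0.6836, 0.0384, 0.0388]
eef_rot: [179.9, -0.0, 93.8]
force: [-1.1, 0.3, 0.1]
opening: 0.0224
```

Request:
arm_command(
  commands=[
    [[0,0.01,0],[0,0,0]],
    [[0,0.02,0],[0,0,0]],
    [[0,0.03,0],[0,0,0]],
    [[0,0.04,0],[0,0,0]],
    [[0,0.05,0],[0,0,0]],
    [[0,0.06,0],[0,0,0]],
    [[0,0.07,0],[0,0,0]],
    [[0,0.08,0],[0,0,0]],
    [[0,0.09,0],[0,0,0]],
    [[0,0.1,0],[0,0,0]],
  ],
)

```text
t: 13.43
eef_pos: [0.7235, 0.041, 0.0388]
eef_rot: [179.9, -0.0, 93.8]
force: [-2.1, 0.2, 0.0]
opening: 0.0221
```

Request:
arm_command(
  commands=[
    [[0,0.01,0],[0,0,0]],
    [[0,0.02,0],[0,0,0]],
    [[0,0.03,0],[0,0,0]],
    [[0,0.04,0],[0,0,0]],
    [[0,0.05,0],[0,0,0]],
    [[0,0.06,0],[0,0,0]],
    [[0,0.07,0],[0,0,0]],
    [[0,0.08,0],[0,0,0]],
    [[0,0.088,0],[0,0,0]],
    [[0,0.094,0],[0,0,0]],
  ],
)

```text
t: 14.27
eef_pos: [0.7611, 0.0435, 0.0389]
eef_rot: [179.9, -0.0, 93.8]
force: [-0.7, -0.9, -0.4]
opening: 0.0221
```

```bash
python3 -c "
from h import *
gpos();print(robot.read_state()['force'])"
```

```text
hand u,n,z 0.1402 0.0009 0.0389
[-0.73013309 -0.85062278 -0.4084243 ]
```

Request:
arm_command(
  commands=[
    [[0,-0.012,0],[0,0,0]],
    [[0,-0.02,0],[0,0,0]],
    [[0,-0.02,-0.03],[0,0,0]],
    [[0,-0.02,-0.08],[0,0,0]],
    [[0,-0.02,-0.16],[0,0,0]],
    [[0,-0.03,-0.25],[0,0,0]],
    [[0,-0.05,-0.65],[0,0,0]],
    [[0,-0.05,-0.65],[0,0,0]],
    [[0,-0.05,-0.65],[0,0,0]],
    [[0,-0.05,-0.65],[0,0,0]],
  ],
)

```text
t: 15.1
eef_pos: [0.7401, 0.0422, 0.3041]
eef_rot: [179.7, 0.0, 93.8]
force: [0.1, 0.2, 0.1]
opening: 0.0222
```

Request:
arm_command(
  commands=[
    [[0,0,-0.03],[0,0,0]],
    [[0,0,-0.06],[0,0,0]],
    [[0,0,-0.06],[0,0,0]],
    [[0,0,-0.06],[0,0,0]],
  ],
)

```text
t: 15.43
eef_pos: [0.7398, 0.0422, 0.3217]
eef_rot: [180.0, -0.0, 93.8]
force: [0.2, 0.1, -1.1]
opening: 0.0222
```

```bash
python3 - <<'E'
from h import *
gpos()
i=camera_info("wrist");im=read_camera("wrist")[:,:,::-1].copy()
h=cv2.cvtColor(im,cv2.COLOR_BGR2HSV);m=cv2.inRange(h,(40,80,20),(90,255,160));m[260:]=0
k,l,st,_=cv2.connectedComponentsWithStats(m)
ys,xs=np.where(m&(np.isin(l,[j for j in range(1,k) if st[j,4]>30])).astype(np.uint8)*255)
W=np.array([ray(i["K"],i["pose"],(x,y),.02)[:2] for x,y in zip(xs,ys)])-C;g=np.c_[W@U,W@N]*1000
s=(g[:,0]<220)&(g[:,0]>40)&(abs(g[:,1])<100);print(cv2.minAreaRect(g[s].astype(np.float32)))
sc=read_camera("scene")[:,:,::-1]
cv2.imwrite('pics/w9.png',cv2.resize(np.hstack([im,sc]),(800,300),interpolation=cv2.INTER_AREA))
E
```

```text
hand u,n,z 0.1189 0.0009 0.3217
((121.09306335449219, -0.6660614013671875), (99.40786743164062, 149.50628662109375), 0.07958777993917465)
```

View pics/w9.png

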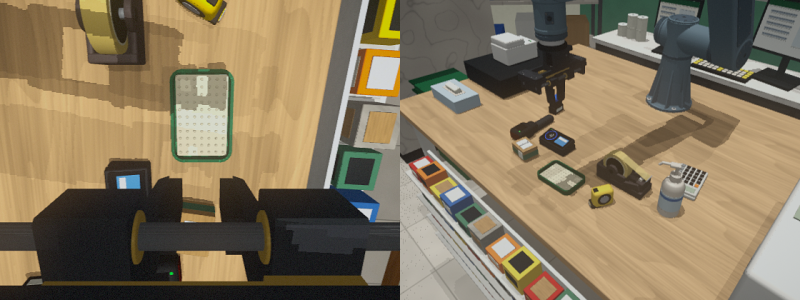

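The tray is at u = 121 mm, n = −0.7 mm and 0.1° off square. It sits past both the reader and the dispenser, with the bystanders where they were and the hand clear above it. Handing in.

```bash
python3 -c "
from bench import robot
print(robot.job_done())"
```

```text
the job is handed in; nothing more can be done
None
```

The tray is through the gap and on the customer's side, and the job is handed in at about 15.5 s of the 72 s. The hand-in reports no verdict.

**What I did:** With the fingertips inside the tray, I pushed its side wall about 19 mm sideways onto the gap's centre line. I then pushed its front wall from inside, straight through the gap, and lifted the hand clear.

**Last checks:**
- **Position:** the wrist camera put the tray's centre 121 mm past the middle of the gap, 0.7 mm off the centre line and 0.1° off square. That leaves its near edge about 36 mm beyond the dispenser and reader. A finger's width would be less, but it is within the 10 to 80 mm allowed.
- **Forces:** the wrist readings I took at the end of each push call were at most about 5 N; I did not record the peaks in between. That includes a brief upward force of 2 to 4 N at the start of the main push, which then went away.
- **Surroundings:** the other items looked unmoved in the final pictures. I checked that by eye only and did not measure it. The hand finished about 0.3 m above the counter.

No check failed or disagreed beyond 2 to 3 mm. One exception was my automatic tray fit. It gave unusable results in the scene and side views and where the hand hid part of the tray, so I took positions from clear wrist views.

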